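Fit the guide sleeve to a film tension unit and check its sprung slide

ROBOT

A 6-joint arm with a two-finger parallel gripper is mounted at the origin on the work surface. World frame = base frame: x ahead of the robot, y to its left, z up, the work surface at z = 0. Lengths are in m, angles in rad, forces in N, time in s.
With the tool pointing down it reaches from about 0.4 to 0.825 m from the base axis. Payload 7 kg.
Tool frame: the origin (TCP) lies on the centre line of the jaws, within the pads' length; the fingertips stand 17 mm ahead of it and the grasp point (between the pads) lies 2 mm behind it; z points along the fingers, y is the line along which they close (so a half turn about z gives the same grasp; the last joint's range is limited). The gripper opens to 85 mm and grips with 20 to 120 N. Pads are 22 mm wide; open, the fingers measure 114 mm over their backs; the gripper's body (76 mm by 85 mm) begins 54 mm behind the grasp point. The pads swing forward as they close: fully open they stand 13 mm farther back than shut.
Start: joints at [0.288, 0.359, 0.012, 0, -1.224, -0.288], TCP at [0.675, -0, 0.248] pointing down, gripper open.
Joint ranges: [-3.07, 3.07], [-1.43, 2.12], [-1.02, 1.25], [-3.03, 1.67], [-3.05, -0], [-3.03, 3.03]. Speed limits (rad/s): [2.39, 2.39, 3.01, 3.14, 3.14, 3.14].

INTERFACE

Orientations are given as a rotation vector (axis times angle).
In Python, from bench import get_obs, optics, sign_off gives the robot as it stands.
- The arm moves only by the tool step_arm, never from a script. Its argument "motion" is a list that holds one entry, the list of rows, each a list of 7 numbers: the shift along the tool's x, y, z in mm, then the turn, a rotation vector about the tool's x, y, z in degrees, then the closure, from -1 (fully open) to 1 (shut), so that 0 is half open. In form: [[[dx, dy, dz, rx, ry, rz, grip], ...]]. A call has 1 to 20 rows; each row is the pose to reach, as a shift and turn from the pose commanded when the call began, along the tool's axes at that moment; what a row does not reach only later rows make up. A row lasts 1/8 s, in which the tool goes at most 62.5 mm and 10.7 degrees, less where a joint would pass 70% of its speed; a pose out of reach is approached as far as the arm can. A call with a gripper value outside its range is refused whole. The fingers move at their own pace and stop on an object; "squeeze" is the grip in N (left out, the last holds). Time passes only in rows, so rows that repeat a pose let the fingers close. It gives the time, the measured TCP pose, the force, the opening and the grip force at its end, in the units of the state.
- get_obs(): the state, without advancing time (a new reading comes with each control period).
- optics.grab_frame(name): name is "scene" or "side" or "wrist"; returns the picture (384x512x3 uint8, red, green, blue); there is no depth.
- optics.camera_info(name): a dict with "K" (3x3 intrinsics, pixels), "D" ([k1, k2, p1, p2, k3] as OpenCV has them; the pictures are not rectified), "origin" and "rotation" of the camera in the world; the wrist camera has in their place "hand_eye" (4x4, takes a point from camera to tool coordinates, whose origin is the TCP and whose axes are the flange's). Camera axes: x right, y down, z forward; pixel columns grow to the right and rows downward; lengths in m; the calibration is good to about 2 mm. A picture is of the moment at which its call begins: read the wrist's pose just before it. camera_info takes no time and is no camera call.
- sign_off(): hands the job in; it is judged then, once.
The state is a dict: "time": time; "qpos": joint angles; "dq": joint speeds; "tau": joint torques, N m; "position": TCP position; "ee_rot": TCP orientation; "force": force on the tool from outside, world axes, zero at the start; "ft_torque": the same for the moment, N m; "width": finger opening in m; "grip_force": force on a finger pad.
Only numpy, scipy, OpenCV 4.12 (cv2) and the standard library are available. Lean on these libraries where they do the work, as an engineer would, in place of code of your own. Each camera call takes 0.05 s, during which the arm holds its last target. There are 200 camera calls.

TASK

Slide the tall narrow aluminium guide sleeve over the upright shaft of the film tension unit and lower it gently, without dropping it, until it sits fully home on the slide. Then draw the sprung slide out by its upright paddle until its pointer is level with the marker clip, hold it there for a second, and let the slide go back to its stop with the sleeve still home. Leave the squat collar and everything else on the bench where they are.

Things in the scene. Friction and masses are not known exactly. Their poses are not given: they have to be found in the camera images.
- sleeve: The guide sleeve: plain aluminium tube standing on end, 80 mm tall, 44 mm outside diameter, straight through bore 27 mm diameter, 0.2 kg. Origin at the centre of its underside, z along its axis. Either end may go down.
- sleeve_mid (a point): Centre of the guide sleeve, on its axis 40 mm from either end.
- tensioner: Film tension unit: grey base plate 220 x 120 x 20 mm bolted to the bench. Origin on the bench under the plate, z up; the plate runs from x = -135 to +85 mm and y = -60 to +60 mm in its own frame. An aluminium slide (125 x 60 mm, top 40 mm above the bench) moves on it along the unit's own -x, which points roughly towards the robot.
- slide (a joint): How far the sprung slide is drawn out, m: 0 at its inner stop (rest), 0.07 at most; it moves along the unit's own -x. The spring pulls it back with about 5 N at rest and 13 N at 0.05; it returns by itself, damped.
- shaft_foot (a point): On the shaft's axis at the slide's top surface, 40 mm above the bench, where the sleeve's lower end comes to rest. The steel shaft is fixed to the slide, 24 mm in diameter, 90 mm tall, its top 12 mm tapering to 14 mm. z is the shaft's axis; x, y as the unit's.
- shaft_tip (a point): Centre of the shaft's top, 90 mm above shaft_foot.
- paddle (a point): Centre of the upper edge of the slide's upright pull paddle, 100 mm above the bench: an aluminium plate 10 mm thick along the unit's x, 44 mm wide along its y, 60 mm tall, standing on the slide 95 mm from the shaft towards the unit's -x. It moves with the slide.
- pointer (a point): Tip of the dark flat pointer at the slide's +y side; moves with the slide.
- marker: Dark steel marker clip on the base plate beside the slide's +y edge: foot 14 x 12 x 6 mm with a thin upright fin 3 mm thick, 22 mm tall. Origin under the fin; x, y as the unit's. The pointer is level with it when both have the same x in the unit's frame. It lies 30 to 55 mm out from the pointer's rest place.
- collar: Squat aluminium collar, not for this job: 68 mm outside, 44 mm inside, 30 mm tall. Origin at the centre of its underside.
- lamp: Amber glass halogen lamp lying on its square ceramic base along its x, about 130 mm long, 36 mm tall. Origin at its middle, on the bench.
- spanner: Steel spanner, 180 mm long, lying flat along its x. Origin on the bench under it.
- lamp_grip: Green rubber lamp grip standing on its cup, 85 mm tall, 60 mm wide at the foot. Origin under its centre.
- knob_a: Knurled aluminium thumb knob with an upright steel stud, 48 mm wide, 66 mm tall. Origin under its centre.
- knob_b: The other thumb knob, the same.
Not all that is in view belongs to the job. What is shaped like the sleeve but yellow is not meant.

How it is judged:
On the way, in this order (a step that is already met when the one before it is completed fails the run):
1. the sleeve is over the shaft, fully home on the slide and let go, with the slide still at its stop (z of sleeve_mid in the frame of shaft_foot between 0.0365 and 0.0435 m and horizontal distance between sleeve_mid and shaft_foot below 0.004 m and angle between the z axis of sleeve and the z axis of shaft_foot, either way round below 0.06 rad and contact force between the fingers and sleeve below 0.2 N and value of joint slide below 0.005 m), for 0.2 s.
2. the slide is drawn out and held with its pointer within 4 mm of level with the marker clip, for 0.7 s, the sleeve still home (z of sleeve_mid in the frame of shaft_foot between 0.0365 and 0.0435 m and horizontal distance between sleeve_mid and shaft_foot below 0.004 m and angle between the z axis of sleeve and the z axis of shaft_foot, either way round below 0.06 rad and x of pointer in the frame of marker between -0.004 and 0.004 m), for 0.7 s.
At the end, for the whole second after the job is handed in: The sleeve stands on the shaft, its centre within 4 mm of the shaft's axis, its lower end within 3.5 mm of the slide's top, in line within 0.06 rad, at rest, and the slide is back within 5 mm of its inner stop (z of sleeve_mid in the frame of shaft_foot between 0.0365 and 0.0435 m and horizontal distance between sleeve_mid and shaft_foot below 0.004 m and angle between the z axis of sleeve and the z axis of shaft_foot, either way round below 0.06 rad and value of joint slide below 0.005 m and linear speed of sleeve below 0.02 m/s); the robot touches nothing.
It fails at once if the collar, lamp, spanner, lamp grip or a thumb knob is shifted by more than 30 mm (distance of any of collar, lamp, spanner, lamp_grip, knob_a, knob_b from where it was at the start of the episode above 0.03 m).
It fails at once if the sleeve is dropped (moves faster than 0.45 m/s out of the fingers) (contact force between the fingers and sleeve below 0.1 N and linear speed of sleeve above 0.45 m/s).
It fails at once if the sleeve is rammed against the tension unit with more than 60 N (contact force between sleeve and tensioner above 60 N).
It also fails if it takes over 64 s, if anything falls off the work surface, if the arm or the gripper's body presses on something with over 40 N, if the wrist force passes 120 N, or if a joint passes its speed limit or range.

## Working session

There is one attempt and no reset: what is moved stays moved. The work goes in short steps, Python scripts to look and compute and a tool call to move; the robot and the scene stay as the last step left them, time stands still between calls to the robot, and variables do not carry over. Pictures are saved under pics/ and viewed, at most 10 in all, crops included, and the job is handed in when it is done.

Besides the shell and the picture viewer there is one more tool, called after "Emit:" in YAML: its name, and indented under it one key for each argument. step_arm: Moves the arm, as the interface text tells. Its arguments: {"type":"object","properties":{"motion":{"type":"array"},"squeeze":{"type":"number"}},"required":["motion"]}

```bash
mkdir -p pics; cat > h.py <<'E'
import numpy as np, cv2
from scipy.spatial.transform import Rotation as R
from bench import get_obs, optics
def cam(name, obs=None):
    c=optics.camera_info(name);K=np.array(c["K"],float);D=np.array(c["D"],float)
    if name=="wrist":
        o=obs or get_obs();T=np.eye(4);T[:3,:3]=R.from_rotvec(o["ee_rot"]).as_matrix();T[:3,3]=o["position"]
        W=T@np.array(c["hand_eye"]);return K,D,W[:3,3],W[:3,:3]
    r=np.array(c["rotation"],float)
    if r.shape!=(3,3): r=R.from_rotvec(r).as_matrix()
    return K,D,np.array(c["origin"],float),r
def toz(C,uv,z):
    K,D,o,r=C
    p=cv2.undistortPoints(np.array(uv,float).reshape(-1,1,2),K,D)[:,0]
    d=np.c_[p,np.ones(len(p))]@r.T
    z=np.broadcast_to(z,len(p)); return o+d*((z-o[2])/d[:,2])[:,None]
def proj(C,P):
    K,D,o,r=C
    return cv2.projectPoints((np.atleast_2d(P)-o)@r,np.zeros(3),np.zeros(3),K,D)[0][:,0]
def shot(name,f):
    o=get_obs();im=optics.grab_frame(name)[:,:,::-1].copy();cv2.imwrite(f"pics/{f}.png",im);return o,im
E
python3 - <<'E'
from h import *
ims=[shot(n,n+"0")[1] for n in("scene","side","wrist")]
v=np.vstack([np.hstack(ims[:2])]);
cv2.imwrite("pics/a.png",cv2.resize(v,(800,300),interpolation=cv2.INTER_AREA))
o=get_obs();print(o)
for n in("scene","side","wrist"):
    C=cam(n);print(n,C[2],C[3].round(2).tolist(),C[0].round(0).tolist())
E
```

```text
{'time': 0.15, 'qpos': array([ 2.88083570e-01,  3.59187111e-01,  1.12668002e-02, -2.33560824e-04,
       -1.22409277e+00, -2.88081140e-01]), 'dq': array([ 1.18660816e-04, -3.10830315e-03,  1.87748401e-03,  3.88339434e-05,
       -3.83983440e-04, -1.22149951e-04]), 'tau': array([-2.36291526e-03, -5.83877099e+01,  2.93650192e+01,  6.94064632e+00,
       -4.26741812e-03,  1.52487612e-06]), 'position': array([ 6.74659170e-01, -4.24918179e-05,  2.47604387e-01]), 'ee_rot': array([ 2.22067366e+00, -2.22084481e+00, -1.21461468e-03]), 'force': array([ 0.47974152, -0.62622945, -0.25449266]), 'ft_torque': array([-0.0467227 ,  0.00370062,  0.02054082]), 'grip_force': 0.0, 'width': 0.08534623630489493}
scene [ 1.13710265 -0.58601436  0.75859285] [[0.72, 0.45, -0.53], [0.69, -0.44, 0.57], [0.02, -0.77, -0.63]] [[390.0, 0.0, 262.0], [0.0, 390.0, 193.0], [0.0, 0.0, 1.0]]
side [ 0.19644125 -0.7688222   0.75202147] [[0.89, -0.29, 0.35], [-0.45, -0.53, 0.71], [-0.02, -0.79, -0.61]] [[458.0, 0.0, 248.0], [0.0, 458.0, 198.0], [0.0, 0.0, 1.0]]
wrist [ 0.67492388 -0.07838506  0.37321202] [[-1.0, 0.0, -0.0], [0.0, 0.95, 0.3], [0.0, 0.3, -0.95]] [[330.0, 0.0, 254.0], [0.0, 330.0, 189.0], [0.0, 0.0, 1.0]]
```

View pics/scene0.png

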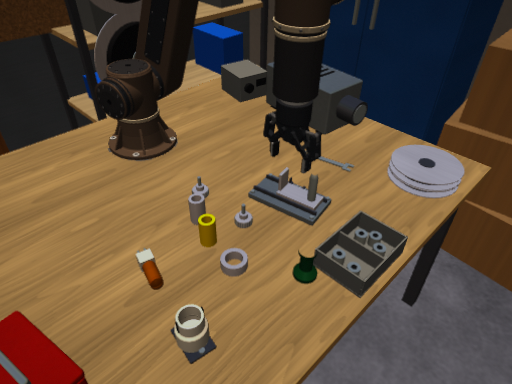

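View pics/side0.png

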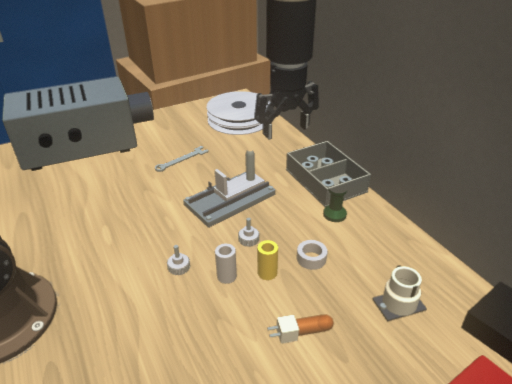

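The scene shows three tube-like objects:
- **Grey tall tube:** scene (197,209), side (226,263). It is plain aluminium and tall and narrow, so it fits the sleeve.
- **Yellow tube:** scene (207,230), side (267,260). This is the decoy.
- **Squat collar:** scene (234,262), side (312,254). It isn't part of this job.

The tension unit is at side (230,190), with the shaft top near (250,151) and the paddle near (221,180). I'll confirm all this in a crop.

```bash
python3 - <<'E'
from h import *
im=cv2.imread("pics/side0.png")[142:288,160:340]
cv2.imwrite("pics/c1.png",cv2.resize(im,None,fx=4,fy=4,interpolation=cv2.INTER_CUBIC))
E
```

```text
(no output)
```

View pics/c1.png

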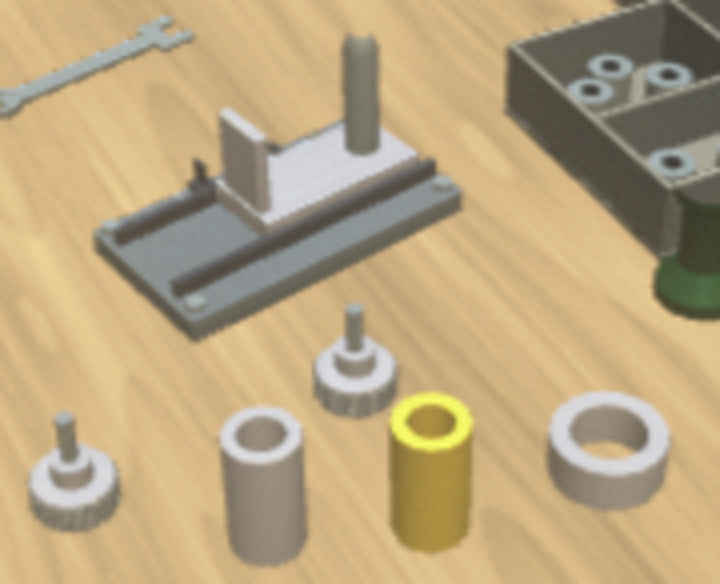

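The crop confirms it: the grey tube at crop (261,436) is the sleeve, and the yellow one beside it is the decoy. The shaft top is at crop (361,41), the marker fin at (199,165) and the pointer at (272,148). Next I'll work out their positions.

```bash
python3 - <<'E'
from h import *
C=cam("side")
pts={"sleeve":(261,436,.08),"tip":(361,41,.13),"foot":(362,148,.04),"padA":(224,112,.1),"padB":(268,148,.1),"c--":(195,326,.02),"c-+":(95,236,.02),"c+-":(460,194,.02),"fin":(199,160,.042),"ptr":(272,148,.03),"yel":(431,420,.08),"knobA":(66,420,.066),"knobB":(354,308,.066),"collar":(608,435,.03)}
for n,(x,y,z) in pts.items():
    print(n,toz(C,[(160+(x+.5)/4-.5,142+(y+.5)/4-.5)],z)[0].round(4))
C=cam("scene")
for n,u,z in(("sleeve",(197,201),.08),("tip",(313.5,178),.13)): print(n,toz(C,[u],z)[0].round(4))
E
```

```text
sleeve [ 0.4603 -0.1202  0.08  ]
tip [0.6499 0.1316 0.13  ]
foot [0.6533 0.1397 0.04  ]
padA [0.5558 0.1407 0.1   ]
padB [0.5636 0.0909 0.1   ]
c-- [0.4886 0.0448 0.02  ]
c-+ [0.4665 0.1594 0.02  ]
c+- [0.6994 0.086  0.02  ]
fin [0.5496 0.1768 0.042 ]
ptr [0.6054 0.1819 0.03  ]
yel [ 0.5449 -0.1516  0.08  ]
knobA [ 0.3776 -0.0454  0.066 ]
knobB [ 0.5583 -0.0353  0.066 ]
collar [ 0.6525 -0.1631  0.03  ]
sleeve [ 0.4757 -0.1267  0.08  ]
tip [0.6679 0.1202 0.13  ]
```

Emit:
step_arm:
  motion:
    - [[120, 215, 0, 0, 0, 79, -1], [120, 215, 0, 0, 0, 79, -1], [120, 215, 0, 0, 0, 79, -1], [120, 215, 0, 0, 0, 79, -1], [120, 215, 0, 0, 0, 79, -1], [120, 215, 0, 0, 0, 79, -1], [120, 215, 0, 0, 0, 79, -1], [120, 215, 0, 0, 0, 79, -1], [120, 215, 0, 0, 0, 79, -1], [120, 215, 0, 0, 0, 79, -1]]

```text
time: 1.4
position: [0.4599, -0.12, 0.2482]
ee_rot: [0.304, -3.127, -0.0]
force: [0.4, 0.1, -0.2]
width: 0.0853
grip_force: 0.0
```

```bash
python3 - <<'E'
from h import *
o,im=shot("wrist","w1");print(o["position"],R.from_rotvec(o["ee_rot"]).as_matrix().round(3).tolist(),o["time"])
C=cam("wrist",o);print(C[2])
print(proj(C,[[.46,-.12,.08],[.545,-.15,.08],[.468,-.123,.08]]))
E
```

```text
[ 0.45987994 -0.1200254   0.24823219] [[-0.981, -0.192, -0.0], [-0.192, 0.981, 0.0], [0.0, 0.0, -1.0]] 1.4
[ 0.38366276 -0.13554792  0.37384106]
[[254.88953459 172.28203483]
 [208.82750415 247.84794506]
 [250.05471265 179.86790253]]
```

View pics/w1.png

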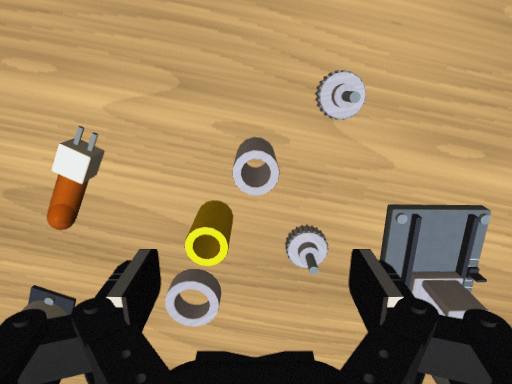

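The wrist view shows the grey sleeve's top ring at (256,173), next to the yellow tube at (208,246). That agrees with (0.460, -0.120), so I'll go down and grip it.

Emit:
step_arm:
  motion:
    - [[0, 0, 50, 0, 0, 0, -1], [0, 0, 100, 0, 0, 0, -1], [0, 0, 150, 0, 0, 0, -1], [0, 0, 180, 0, 0, 0, -1], [0, 0, 195, 0, 0, 0, -1], [0, 0, 195, 0, 0, 0, -1], [0, 0, 195, 0, 0, 0, 1], [0, 0, 195, 0, 0, 0, 1], [0, 0, 195, 0, 0, 0, 1], [0, 0, 195, 0, 0, 0, 1], [0, 0, 195, 0, 0, 0, 1], [0, 0, 195, 0, 0, 0, 1]]
  squeeze: 40

```text
time: 2.95
position: [0.4607, -0.12, 0.0543]
ee_rot: [-0.302, 3.125, -0.0]
force: [-0.3, 1.1, 7.3]
width: 0.0426
grip_force: 40.1
```

Emit:
step_arm:
  motion:
    - [[0, 0, -10, 0, 0, 0, 1], [0, 0, -40, 0, 0, 0, 1], [0, 0, -80, 0, 0, 0, 1], [0, 0, -120, 0, 0, 0, 1], [0, 0, -160, 0, 0, 0, 1], [0, 0, -180, 0, 0, 0, 1], [-30, 21, -180, 0, 0, 0, 1], [-62, 45, -180, 0, 0, 0, 1], [-95, 69, -180, 0, 0, 0, 1], [-128, 93, -180, 0, 0, 0, 1], [-161, 117, -180, 0, 0, 0, 1], [-194, 141, -180, 0, 0, 0, 1], [-227, 165, -180, 0, 0, 0, 1], [-260, 189, -180, 0, 0, 0, 1], [-285, 206, -180, 0, 0, 0, 1], [-296, 214, -180, 0, 0, 0, 1], [-296, 214, -180, 0, 0, 0, 1], [-296, 214, -180, 0, 0, 0, 1]]

```text
time: 5.2
position: [0.7091, 0.1458, 0.2336]
ee_rot: [0.3, -3.127, 0.0]
force: [0.2, -0.1, -1.5]
width: 0.0421
grip_force: 41.0
```

```bash
python3 - <<'E'
from h import *
o,im=shot("wrist","w2");print(o["position"],o["ee_rot"],o["force"],o["width"])
cv2.imwrite("pics/w2b.png",cv2.resize(im,(800,600),interpolation=cv2.INTER_CUBIC))
E
```

```text
[0.70905449 0.14580597 0.23357744] [ 3.00491012e-01 -3.12686737e+00  5.38229947e-05] [ 0.15566686 -0.05513887 -1.50281482] 0.042134192924708394
```

View pics/w2b.png

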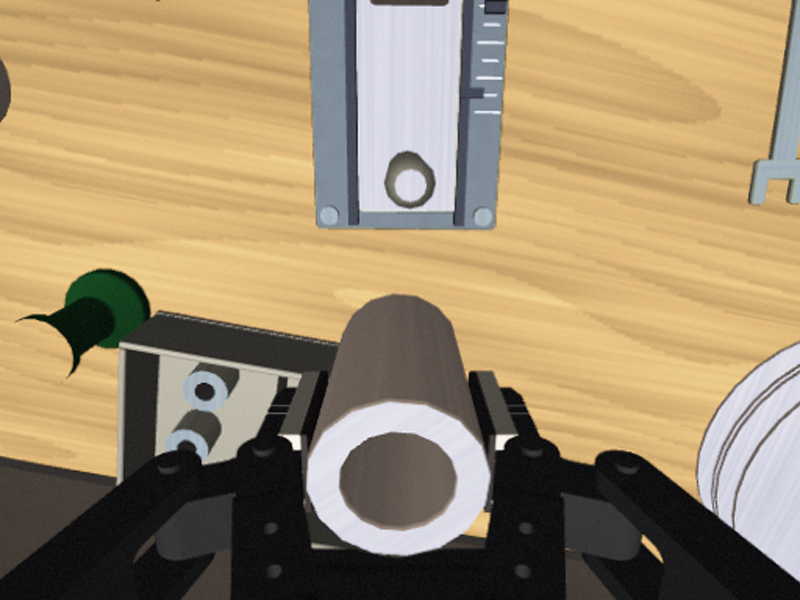

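The view is good: shaft top disc at (410,184), pointer tip at (483,93), marker clip at (495,8) and the held sleeve's top ring at (398,478). I'll refine those centres and compute the offset.

```bash
python3 - <<'E'
from h import *
im=cv2.imread("pics/w2.png");o=get_obs();C=cam("wrist",o);g=cv2.cvtColor(im,cv2.COLOR_BGR2GRAY)
Rt=R.from_rotvec(o["ee_rot"]).as_matrix();t=o["position"];s=.64
def blob(cx,cy,r,th,lo=True):
    m=np.zeros_like(g);cv2.circle(m,(int(cx*s),int(cy*s)),int(r*s),255,-1)
    b=((g>th)&(m>0)).astype(np.uint8);cs,_=cv2.findContours(b,cv2.RETR_EXTERNAL,cv2.CHAIN_APPROX_NONE)
    c=max(cs,key=cv2.contourArea);return cv2.fitEllipse(c)
tip=blob(410,184,22,150);print("tip",tip)
ring=blob(398,478,100,165);print("ring",ring)
P=toz(C,[tip[0]],.13)[0];print("tip world",P,"in tool mm",Rt.T@(P-t)*1e3)
for z in(.257,.2593,.262):
    S=toz(C,[ring[0]],z)[0];print("sleeve tool mm",Rt.T@(S-t)*1e3, "apparent dia", [d/2 for d in ring[1]])
# manual outer ring edges left/right
for z in(.2593,): 
    e=toz(C,[(307*s,478*s),(490*s,478*s),(398*s,401*s),(398*s,556*s)],z);print(np.linalg.norm(e[0]-e[1]),np.linalg.norm(e[2]-e[3]),Rt.T@(e[:2].mean(0)-t)*1e3,Rt.T@(e[2:].mean(0)-t)*1e3)
# unit frame things
ft=toz(C,[(410*s,184*s)],.13)[0]
pe=toz(C,[(316*s,227*s),(495*s,227*s)],.02);print("edge dir tool",(Rt.T@(pe[1]-pe[0]))*1e3)
for n,u,z in(("ptr",(483,93),.03),("mark",(495,8),.042),("edgeR0",(463,0),.04),("edgeR1",(455,212),.04),("edgeL0",(357,0),.04),("edgeL1",(358,212),.04)):
    print(n,(Rt.T@(toz(C,[(u[0]*s,u[1]*s)],z)[0]-t)*1e3).round(1))
E
```

```text
tip ((262.1101379394531, 118.12071990966797), (19.780221939086914, 20.26420021057129), 8.647860527038574)
ring ((255.1862030029297, 306.2325134277344), (96.82813262939453, 118.34503173828125), 96.02863311767578)
tip world [0.65394523 0.13989242 0.13      ] in tool mm [ 55.30089161   4.80275787 103.81570493]
sleeve tool mm [ -0.60235687  -0.23593227 -23.17794673] apparent dia [48.414066314697266, 59.172515869140625]
sleeve tool mm [  1.15840902  -0.24332594 -25.47816183] apparent dia [48.414066314697266, 59.172515869140625]
sleeve tool mm [  3.22539507  -0.25200546 -28.17841434] apparent dia [48.414066314697266, 59.172515869140625]
0.042452291933745556 0.043257018036281895 [  1.22642759  -0.29338337 -25.47817466] [ -0.19036419  -0.41156506 -25.47801286]
edge dir tool [9.35744936e-03 1.19066883e+02 1.08047894e-02]
ptr [ 99.9  50.9 203.8]
mark [143.9  53.8 191.8]
edgeR0 [148.3  36.1 193.8]
edgeR1 [ 29.7  35.2 193.8]
edgeL0 [148.2 -23.  193.8]
edgeL1 [ 29.7 -24.9 193.8]
```

Emit:
step_arm:
  motion:
    - [[20, 2, 0, 0, 0, 0, 1], [40, 4, 0, 0, 0, 0, 1], [55, 5, 0, 0, 0, 0, 1], [55, 5, 20, 0, 0, 0, 1], [55, 5, 35, 0, 0, 0, 1], [55, 5, 40, 0, 0, 0, 1], [55, 5, 40, 0, 0, 0, 1], [55, 5, 40, 0, 0, 0, 1]]

```text
time: 6.25
position: [0.6552, 0.141, 0.1938]
ee_rot: [-0.301, 3.126, 0.0]
force: [-0.5, -0.2, -2.0]
width: 0.0424
grip_force: 41.0
```

```bash
python3 - <<'E'
from h import *
o,a=shot("side","s3");_,b=shot("scene","n3");print(o["position"],o["force"])
Rt=R.from_rotvec(o["ee_rot"]).as_matrix()
out=[]
for n,im in(("side",a),("scene",b)):
    C=cam(n);c=proj(C,[o["position"]-[0,0,.05]])[0].round().astype(int);x,y=c-[40,50];print(n,x,y)
    # pixel effect of 1 mm tool x,y
    p=o["position"]-[0,0,.05];print(proj(C,[p+Rt[:,0]*.001,p+Rt[:,1]*.001])-proj(C,[p]))
    out.append(cv2.resize(im[y:y+100,x:x+80],(400,500),interpolation=cv2.INTER_CUBIC))
cv2.imwrite("pics/d3.png",np.hstack(out))
E
```

```text
[0.65521886 0.14102852 0.1937969 ] [-0.49337206 -0.17815303 -1.98596033]
side 210 95
[[-0.30542054  0.12869032]
 [-0.24068951 -0.15429967]]
scene 275 119
[[-0.33141293 -0.12312044]
 [ 0.16838426 -0.1782798 ]]
```

View pics/d3.png

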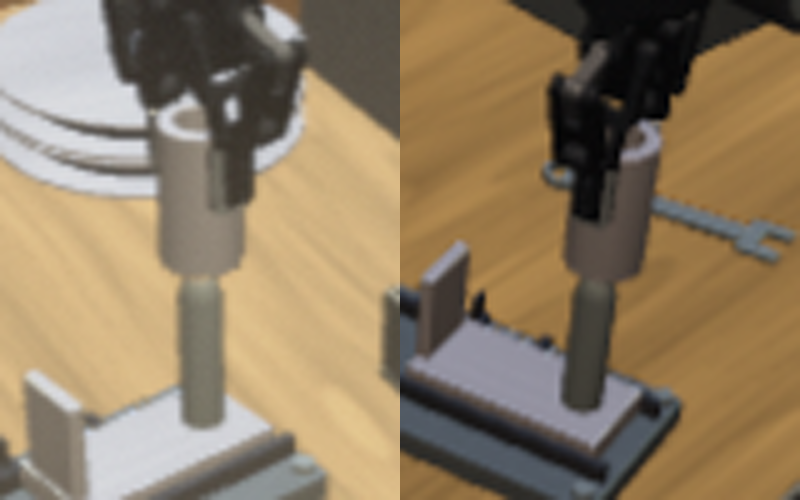

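Sleeve bottom and shaft roughly agree in the side view (crop x 201 against 199). The scene view suggests an offset (606 against 596), so I'll measure the edges numerically.

```bash
cat > al.py <<'E'
from h import *
def edge(im,row,x0,dirn):  # subpixel strongest colour gradient near x0
    r=cv2.GaussianBlur(im,(3,3),.7)[row].astype(float)
    xs=np.arange(int(x0)-3,int(x0)+5);g=np.linalg.norm(r[xs+1]-r[xs-1],axis=1)
    k=g.argmax();k=min(max(k,1),len(g)-2);a,b,c=g[k-1:k+2];return xs[k]+.5*(a-c)/(a-2*b+c+1e-9)
def axis(im,rows,L,Rr,x,y):
    l=[edge(im,v,x+L(v),0) for v in rows];r=[edge(im,v,x+Rr(v),0) for v in rows]
    return np.array(l),np.array(r)
E
python3 - <<'E'
from al import *
o=get_obs();p0=o["position"]
for n,f,x,y,sl,sr,hl,hr in(("side","s3",210,95,(159,159),(243,243),(179,182),(222,224)),("scene","n3",195+0,119,(566,566),(650,646),(573,562),(613,606))):
    im=cv2.imread(f"pics/{f}.png")
    lf=lambda a:(lambda v:(a[0]+(a[1]-a[0])*((v-y)*5-290)/120)/5-.4)
    # sleeve rows: below finger
    rs=np.arange(y+45,y+52);rh=np.arange(y+60,y+80)
    c=lambda a:(lambda v:a[1]/5-.4)
    l,r=axis(im,rs,c(sl),c(sr),x,y);L,Rr=axis(im,rh,lf(hl),lf(hr),x,y)
    print(n,l.round(1),r.round(1));print(L.round(1),Rr.round(1))
    C=cam(n)
    # predicted axis of vertical line through p0 (tool), fit XY offset along image u
    m=(L+Rr)/2;ms=(l+r)/2
    zs=np.linspace(.04,.22,50);q=proj(C,np.c_[np.full(50,p0[0]),np.full(50,p0[1]),zs])
    pu=lambda v:np.interp(v,q[::-1,1],q[::-1,0])
    print("sleeve off px",np.median(ms-pu(rs)),"shaft off px",np.median(m-pu(rh)))
E
```

```text
side [241.  241.  241.  240.9 240.9 241.  241.2] [258.8 258.8 258.8 258.7 258.6 258.4 258. ]
[244.9 244.9 245.  245.  245.  245.  245.  245.  245.  245.  245.1 245.3
 245.4 245.3 245.3 245.3 245.1 245.3 245.8 245.7] [254.3 254.3 254.3 254.4 254.3 254.3 254.2 254.2 254.2 254.3 254.4 254.4
 254.5 254.7 254.8 254.7 254.6 254.5 254.4 254.3]
sleeve off px -0.07251209610942055 shaft off px -0.4658376531028523
scene [307.7 307.5 307.3 307.3 307.2 307.1 307.1] [324.6 324.4 324.2 324.  323.9 323.7 323.5]
[308.8 308.8 308.8 308.7 308.5 308.3 308.1 308.  306.8 307.8 307.2 307.4
 307.4 307.3 307.2 307.  306.9 306.9 306.8 306.8] [317.9 317.8 317.8 317.7 317.5 317.2 317.  316.9 316.8 316.7 316.6 316.4
 316.3 316.3 316.1 315.7 315.6 315.6 315.4 315.1]
sleeve off px 0.34130049433815657 shaft off px -0.24891678706808307
```

The sleeve is off by about +1.5 mm in tool x and -0.5 mm in tool y. I'll correct that and start down.

Emit:
step_arm:
  motion:
    - [[1.5, -0.5, 0, 0, 0, 0, 1], [1.5, -0.5, 4, 0, 0, 0, 1], [1.5, -0.5, 8, 0, 0, 0, 1], [1.5, -0.5, 12, 0, 0, 0, 1], [1.5, -0.5, 16, 0, 0, 0, 1], [1.5, -0.5, 20, 0, 0, 0, 1], [1.5, -0.5, 24, 0, 0, 0, 1]]

```text
time: 7.22
position: [0.6534, 0.1402, 0.169]
ee_rot: [0.301, -3.127, 0.0]
force: [0.1, 0.0, -1.9]
width: 0.0422
grip_force: 41.0
```

Emit:
step_arm:
  motion:
    - [[0, 0, 5, 0, 0, 0, 1], [0, 0, 10, 0, 0, 0, 1], [0, 0, 15, 0, 0, 0, 1], [0, 0, 20, 0, 0, 0, 1], [0, 0, 26, 0, 0, 0, 1], [0, 0, 32, 0, 0, 0, 1], [0, 0, 32, 0, 0, 0, 1]]

```text
time: 8.1
position: [0.653, 0.14, 0.1365]
ee_rot: [0.301, -3.126, 0.001]
force: [0.1, 0.4, -1.3]
width: 0.0422
grip_force: 41.0
```

Emit:
step_arm:
  motion:
    - [[0, 0, 6, 0, 0, 0, 1], [0, 0, 12, 0, 0, 0, 1], [0, 0, 18, 0, 0, 0, 1], [0, 0, 24, 0, 0, 0, 1], [0, 0, 30, 0, 0, 0, 1], [0, 0, 35, 0, 0, 0, 1], [0, 0, 38, 0, 0, 0, 1], [0, 0, 39, 0, 0, 0, 1], [0, 0, 40, 0, 0, 0, 1], [0, 0, 40, 0, 0, 0, 1]]

```text
time: 9.35
position: [0.6534, 0.1402, 0.0974]
ee_rot: [-0.301, 3.127, 0.0]
force: [0.1, 0.5, -2.1]
width: 0.0426
grip_force: 41.0
```

Emit:
step_arm:
  motion:
    - [[0, 0, 1, 0, 0, 0, 1], [0, 0, 2, 0, 0, 0, 1], [0, 0, 2.5, 0, 0, 0, 1], [0, 0, 3, 0, 0, 0, 1], [0, 0, 3, 0, 0, 0, 1]]

```text
time: 9.98
position: [0.6534, 0.1402, 0.0944]
ee_rot: [-0.301, 3.127, 0.0]
force: [-0.4, -0.4, -0.4]
width: 0.0423
grip_force: 41.0
```

Emit:
step_arm:
  motion:
    - [[0, 0, 0.5, 0, 0, 0, 1], [0, 0, 1, 0, 0, 0, 1], [0, 0, 1, 0, 0, 0, 1]]

```text
time: 10.35
position: [0.6535, 0.1402, 0.0943]
ee_rot: [-0.301, 3.126, -0.0]
force: [-3.5, -0.3, 6.4]
width: 0.0425
grip_force: 41.7
```

The sleeve has touched down on the slide with about 8 N. I'll release it and lift away.

Emit:
step_arm:
  motion:
    - [[0, 0, -0.5, 0, 0, 0, 0], [0, 0, -0.5, 0, 0, 0, -0.5], [0, 0, -0.5, 0, 0, 0, -1], [0, 0, -0.5, 0, 0, 0, -1], [0, 0, -0.5, 0, 0, 0, -1], [0, 0, -10, 0, 0, 0, -1], [0, 0, -30, 0, 0, 0, -1], [0, 0, -60, 0, 0, 0, -1], [0, 0, -90, 0, 0, 0, -1], [0, 0, -110, 0, 0, 0, -1], [60, 0, -130, 0, 0, 0, -1], [60, 0, -130, 0, 0, 0, -1], [60, 0, -130, 0, 0, 0, -1]]

```text
time: 11.98
position: [0.5947, 0.1289, 0.2245]
ee_rot: [-0.302, 3.125, 0.001]
force: [0.7, 0.3, -0.8]
width: 0.0857
grip_force: 0.0
```

```bash
python3 - <<'E'
from h import *
o,a=shot("side","s4");_,w=shot("wrist","w4");print(o["position"],o["force"],o["width"],o["time"])
cv2.imwrite("pics/e4.png",np.hstack([cv2.resize(a[130:230,175:285],None,fx=3,fy=3,interpolation=cv2.INTER_CUBIC)[:300],cv2.resize(w,(400,300),interpolation=cv2.INTER_AREA)]))
C=cam("wrist",o);t=o["position"];Rt=R.from_rotvec(o["ee_rot"]).as_matrix()
print(proj(C,[[.6535,.1402,.12],[.6535,.1402,.13]]))
E
```

```text
[0.59469947 0.12888033 0.22454697] [ 0.73841385  0.28295681 -0.79285201] 0.08565793095650094 11.975
[[254.77256441 265.40402558]
 [254.79807062 272.26902517]]
```

View pics/e4.png

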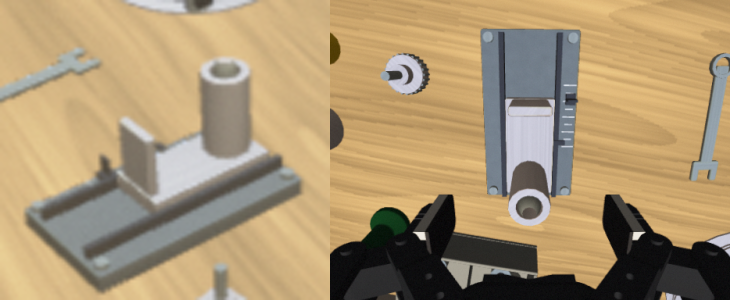

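View pics/w4.png

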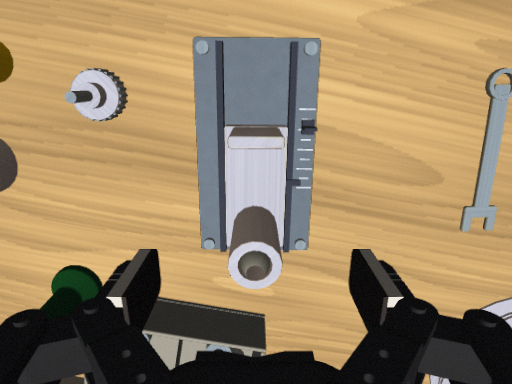

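Side and wrist views both show the sleeve home on the shaft, with the slide at its stop. In the wrist view the pointer is at (292,183), the marker fin at (309,127) and the paddle top at (256,141). I'll triangulate the pointer and marker, then the paddle.

```bash
python3 - <<'E'
from h import *
c4=cv2.imread("pics/w4.png");c2=cv2.imread("pics/w2.png")
o=get_obs();C4=cam("wrist",o);Rt=R.from_rotvec(o["ee_rot"]).as_matrix();t=o["position"]
o2=dict(position=np.array([.70905449,.14580597,.23357744]),ee_rot=np.array([.300491012,-3.12686737,5.38e-5]));C2=cam("wrist",o2)
f=np.array([.6535,.1402,0]);yaw=np.arctan2(.192,.981)
U=np.array([[np.cos(yaw),np.sin(yaw),0],[-np.sin(yaw),np.cos(yaw),0],[0,0,1]])
def tri(a,b):
    Ps=[];x=[]
    for C,u in((C2,a),(C4,b)):
        x.append(cv2.undistortPoints(np.array([[u]],float),C[0],C[1])[0,0]);Ps.append(np.c_[C[3].T,-C[3].T@C[2]])
    X=cv2.triangulatePoints(Ps[0],Ps[1],x[0],x[1])[:,0];return X[:3]/X[3]
print("ptr tri",U@(tri((309,59.5),(299,183))-f)*1e3)
for z in(.024,.03,.036,.04): print(z,"ptr",(U@(toz(C4,[(299,183)],z)[0]-f)*1e3).round(1),(U@(toz(C2,[(309,59.5)],z)[0]-f)*1e3).round(1))
for z in(.026,.042): print(z,"fin",(U@(toz(C4,[(308,127)],z)[0]-f)*1e3).round(1),(U@(toz(C2,[(317,5)],z)[0]-f)*1e3).round(1))
pad=toz(C4,[(228,142),(284,142)],.1);print("paddle",pad.mean(0),U@(pad.mean(0)-f)*1e3)
print("pred pad px",proj(C4,[f+U.T@np.array([-.095,0,.1])]))
# dark column profiles
for n,im,xs,r in(("w4",c4,(295,311),(115,192)),("w2",c2,(304,319),(0,72))):
    g=cv2.cvtColor(im,cv2.COLOR_BGR2GRAY);print(n,r);print("\n".join(f"{v} "+" ".join(map(str,g[v,xs[0]:xs[1]:2])) for v in range(*r) if g[v,xs[0]:xs[1]].min()<75))
E
```

```text
ptr tri [-43.79995027  44.0938165   37.85394225]
0.024 ptr [-39.7  45.6  24. ] [-44.7  46.7  24. ]
0.03 ptr [-41.5  44.7  30. ] [-44.3  45.8  30. ]
0.036 ptr [-43.3  43.9  36. ] [-43.9  44.8  36. ]
0.04 ptr [-44.5  43.3  40. ] [-43.6  44.2  40. ]
0.026 fin [-97.2  51.9  26. ] [-91.7  51.7  26. ]
0.042 fin [-99.1  49.3  42. ] [-88.3  49.   42. ]
paddle [0.56001158 0.1228353  0.1       ] [-95.08300976   0.9153616  100.        ]
pred pad px [[254.79634141 142.09628166]]
w4 (115, 192)
120 114 127 124 103 82 80 82 83
121 115 125 125 86 64 68 66 67
122 118 126 127 84 65 63 66 66
123 118 127 126 87 65 65 67 67
124 129 127 124 88 66 68 66 67
125 127 125 126 89 54 56 58 61
126 128 125 128 78 36 38 33 36
127 127 128 126 63 27 30 31 29
128 125 126 149 88 26 53 51 54
129 124 139 208 99 37 65 65 65
130 122 132 183 81 53 64 67 65
131 123 126 124 50 69 66 66 68
132 122 123 127 50 64 66 70 67
133 123 122 126 63 65 68 65 69
179 73 75 119 156 153 157 154 124
180 59 57 61 125 124 126 126 123
181 64 67 69 124 125 122 124 123
182 68 66 70 125 126 123 122 121
183 67 67 68 125 125 124 122 121
184 68 67 68 125 123 125 123 125
w2 (0, 72)
0 132 135 136 55 29 32 33 32
1 132 136 139 56 66 66 65 63
2 134 134 137 58 73 70 73 72
3 135 168 233 106 71 72 74 74
4 132 123 202 58 72 70 70 76
5 134 131 137 42 72 73 70 75
6 132 132 133 43 71 69 74 71
7 133 135 134 46 56 55 55 57
8 132 131 135 51 35 35 33 30
57 74 72 75 124 138 135 137 134
58 73 71 75 125 135 133 136 139
59 73 73 76 128 138 135 135 136
60 73 72 74 207 225 222 222 159
61 74 75 73 189 202 207 203 152
62 67 63 64 140 150 150 150 134
```

The slide must come out by about 53 mm: pointer at unit x -44, marker at -97. The paddle is at -95. I'll turn so the jaws close across it.

Emit:
step_arm:
  motion:
    - [[35, 0, 0, 0, 0, -90, 0], [35, 0, 0, 0, 0, -90, 0], [35, 0, 0, 0, 0, -90, 0], [35, 0, 0, 0, 0, -90, 0], [35, 0, 0, 0, 0, -90, 0], [35, 0, 0, 0, 0, -90, 0], [35, 0, 0, 0, 0, -90, 0], [35, 0, 0, 0, 0, -90, 0], [35, 0, 0, 0, 0, -90, 0], [35, 0, 0, 0, 0, -90, 0], [35, 0, 50, 0, 0, -90, 0], [35, 0, 90, 0, 0, -90, 0], [35, 0, 90, 0, 0, -90, 0]]

```text
time: 13.7
position: [0.5584, 0.1211, 0.1302]
ee_rot: [2.417, -1.997, -0.004]
force: [-0.1, 0.3, 0.9]
width: 0.0429
grip_force: 0.0
```

Emit:
step_arm:
  motion:
    - [[0, -1.5, 20, 0, 0, 0, 0], [0, -1.5, 38, 0, 0, 0, 0], [0, -1.5, 45, 0, 0, 0, 0], [0, -1.5, 45, 0, 0, 0, 0], [0, -1.5, 45, 0, 0, 0, 1], [0, -1.5, 45, 0, 0, 0, 1], [0, -1.5, 45, 0, 0, 0, 1], [0, -1.5, 45, 0, 0, 0, 1], [0, -1.5, 45, 0, 0, 0, 1]]
  squeeze: 60

```text
time: 14.82
position: [0.5607, 0.1221, 0.0891]
ee_rot: [2.423, -1.999, -0.001]
force: [-6.6, -0.1, 8.1]
width: 0.0091
grip_force: 60.2
```

Emit:
step_arm:
  motion:
    - [[0, 4, 0, 0, 0, 0, 1], [0, 10, 0, 0, 0, 0, 1], [0, 16, 0, 0, 0, 0, 1], [0, 22, 0, 0, 0, 0, 1], [0, 28, 0, 0, 0, 0, 1], [0, 34, 0, 0, 0, 0, 1], [0, 40, 0, 0, 0, 0, 1], [0, 46, 0, 0, 0, 0, 1], [0, 50, 0, 0, 0, 0, 1], [0, 52, 0, 0, 0, 0, 1], [0, 52, 0, 0, 0, 0, 1], [0, 52, 0, 0, 0, 0, 1]]

```text
time: 16.32
position: [0.5137, 0.1135, 0.0892]
ee_rot: [-2.42, 1.995, -0.005]
force: [12.5, -0.7, -9.6]
width: 0.0091
grip_force: 58.6
```

```bash
python3 - <<'E'
from h import *
o,a=shot("side","s5");_,w=shot("wrist","w5");print(o["position"],o["force"],np.hypot(*(o["position"]-[.5607,.1221,0])[:2]))
C=cam("side");p=proj(C,[[.5496,.1768,.042]])[0].astype(int);x,y=p-[25,25]
cv2.imwrite("pics/f5.png",np.hstack([cv2.resize(a[y-10:y+50,x-10:x+70],(400,300),interpolation=cv2.INTER_CUBIC),cv2.resize(w,(400,300),interpolation=cv2.INTER_AREA)]))
print(x-10,y-10)
E
```

```text
[0.51368549 0.11352986 0.08918379] [12.53355627 -0.67003845 -9.56137829] 0.04778923598728172
174 146
```

View pics/f5.png

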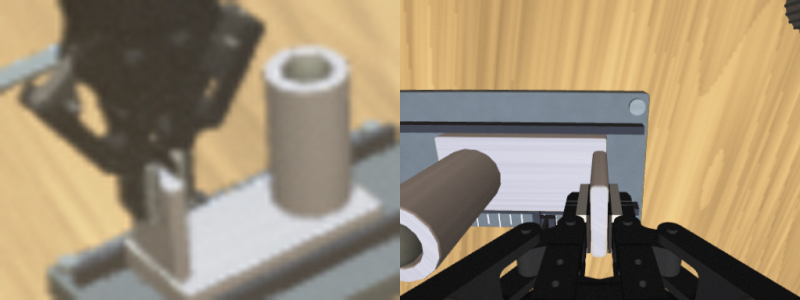

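The sleeve is still home. The slide is out about 48 mm, because the arm gives a little against the spring. I'll pull 5 mm more and look at the pointer and clip from close up.

Emit:
step_arm:
  motion:
    - [[0, 2, 0, 0, 0, 0, 1], [0, 4, 0, 0, 0, 0, 1], [0, 5.5, 0, 0, 0, 0, 1], [0, 5.5, 0, 0, 0, 0, 1], [0, 5.5, 0, 0, 0, 0, 1]]

```text
time: 17.05
position: [0.5085, 0.1126, 0.0892]
ee_rot: [-2.42, 1.994, -0.005]
force: [13.6, -1.1, -9.7]
width: 0.0088
grip_force: 58.6
```

```bash
python3 - <<'E'
from h import *
o,w=shot("wrist","w6");_,n=shot("scene","n6");print(o["position"],o["force"],np.hypot(*(o["position"]-[.5607,.1221,0])[:2]))
C=cam("scene")
f=np.array([.6535,.1402,0]);yaw=np.arctan2(.192,.981);c,s=np.cos(yaw),np.sin(yaw);U=np.array([[c,s,0],[-s,c,0],[0,0,1]])
cv2.imwrite("pics/g6.png",np.hstack([cv2.resize(w[255:315,150:230],(400,300),interpolation=cv2.INTER_CUBIC),cv2.resize(n[160:205,245:305],(400,300),interpolation=cv2.INTER_CUBIC)]))
cw=cam("wrist",o)
print("marker pred",proj(cw,f+np.array([[-.0974,.05,.026],[-.0974,.05,.042]])@U),proj(C,f+np.array([[-.0974,.05,.042]])@U))
print("1mm unit x in wrist px",proj(cw,f+np.array([[-.0964,.05,.042]])@U)-proj(cw,f+np.array([[-.0974,.05,.042]])@U))
E
```

```text
[0.50847947 0.11255559 0.08918801] [13.64054401 -1.09931572 -9.73740009] 0.053085592220272544
marker pred [[180.1115141  284.58596205]
 [174.50102378 299.43019592]] [[289.73296159 177.10282185]]
1mm unit x in wrist px [[-1.59447967 -0.0167314 ]]
```

View pics/g6.png

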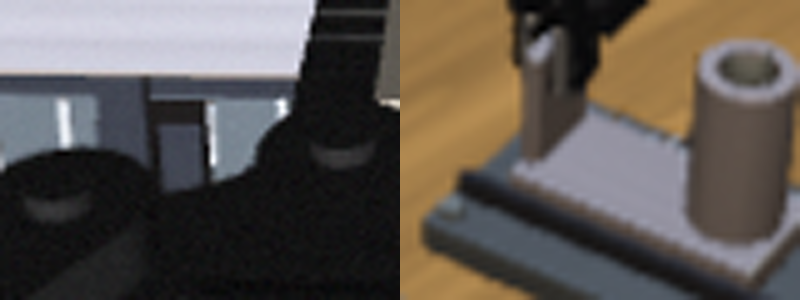

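The pointer (crop x 100–150, centre at pixel 175) lines up with the marker clip. The clip's foot edge at crop x 207 puts its plane at pixels 174.5–176 at that height, so they are level within about 1 mm. I'll hold there.

Emit:
step_arm:
  motion:
    - [[0, 0, 0, 0, 0, 0, 1], [0, 0, 0, 0, 0, 0, 1], [0, 0, 0, 0, 0, 0, 1], [0, 0, 0, 0, 0, 0, 1], [0, 0, 0, 0, 0, 0, 1], [0, 0, 0, 0, 0, 0, 1], [0, 0, 0, 0, 0, 0, 1], [0, 0, 0, 0, 0, 0, 1], [0, 0, 0, 0, 0, 0, 1], [0, 0, 0, 0, 0, 0, 1]]

```text
time: 18.4
position: [0.5085, 0.1126, 0.0892]
ee_rot: [-2.42, 1.994, -0.005]
force: [13.8, -1.7, -10.4]
width: 0.0088
grip_force: 58.6
```

Emit:
step_arm:
  motion:
    - [[0, -6, 0, 0, 0, 0, 1], [0, -12, 0, 0, 0, 0, 1], [0, -18, 0, 0, 0, 0, 1], [0, -24, 0, 0, 0, 0, 1], [0, -30, 0, 0, 0, 0, 1], [0, -36, 0, 0, 0, 0, 1], [0, -42, 0, 0, 0, 0, 1], [0, -48, 0, 0, 0, 0, 1], [0, -52, 0, 0, 0, 0, 1], [0, -55, 0, 0, 0, 0, 1], [0, -56.5, 0, 0, 0, 0, 1], [0, -56.5, 0, 0, 0, 0, 1], [0, -56.5, 0, 0, 0, 0, 1]]

```text
time: 20.02
position: [0.5606, 0.1221, 0.0891]
ee_rot: [-2.424, 1.998, -0.0]
force: [0.7, -2.3, 7.9]
width: 0.0089
grip_force: 61.4
```

The slide is back at its stop. I'll open the jaws partway, rise and move clear.

Emit:
step_arm:
  motion:
    - [[0, 0, 0, 0, 0, 0, 0.4], [0, 0, 0, 0, 0, 0, 0.0], [0, 0, 0, 0, 0, 0, 0.0], [0, 0, 0, 0, 0, 0, 0.0], [0, 0, -20, 0, 0, 0, 0.0], [0, 0, -60, 0, 0, 0, 0.0], [0, 0, -110, 0, 0, 0, 0.0], [0, 40, -150, 0, 0, 0, 0.0], [0, 40, -150, 0, 0, 0, 0.0], [0, 40, -150, 0, 0, 0, 0.0]]

```text
time: 21.28
position: [0.5211, 0.1146, 0.2383]
ee_rot: [-2.424, 1.998, 0.0]
force: [0.4, -0.0, -1.3]
width: 0.0429
grip_force: 0.0
```

```bash
python3 - <<'E'
from h import *
o,a=shot("side","s7");print(o["position"],o["force"],o["width"],o["time"])
b=cv2.imread("pics/s4.png")
d=cv2.absdiff(a,b)[130:230,175:285].max(2);print("changed px in unit area vs after placing",(d>40).sum(), np.argwhere(d>40)[:10].tolist())
d=cv2.absdiff(a,cv2.imread("pics/side0.png"))[225:345,160:360].max(2);print("bench change (sleeve gone only)",[ (np.argwhere(d>40).min(0)+[225,160]).tolist(),(np.argwhere(d>40).max(0)+[225,160]).tolist()])
E
```

```text
[0.52114142 0.11455824 0.23829635] [ 0.42452292 -0.0372003  -1.29017094] 0.042919952532561804 21.275
changed px in unit area vs after placing 139 [[0, 13], [0, 14], [0, 15], [0, 16], [0, 17], [0, 18], [0, 19], [0, 20], [0, 21], [0, 22]]
bench change (sleeve gone only) [[244, 215], [283, 236]]
```

```bash
python3 - <<'E'
from h import *
from bench import sign_off
d=cv2.absdiff(cv2.imread("pics/s7.png"),cv2.imread("pics/s4.png"))[130:230,175:285].max(2)
n=(d[22:]>40).sum();print(n,np.unique(np.argwhere(d>40)[:,0]))
if n<15: print(sign_off())
E
```

```text
0 [0 1 2 3 4 5 6 7 8 9]
the job is handed in; nothing more can be done
None
```

I handed the job in at about 21 s, with no verdict returned: the sleeve is home on the shaft, the slide was held level with the marker clip for over a second by my measurement and is back at its stop, and nothing else in the bench area I compared moved.

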